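Slide the spot plate out over the end of the ledge

ROBOT

A 7-joint arm with a two-finger parallel gripper is mounted at the origin on the work surface. World frame = base frame: x ahead of the robot, y to its left, z up, the work surface at z = 0. Lengths are in m, angles in rad, forces in N, time in s.
With the tool pointing down it reaches from about 0.375 to 0.925 m from the base axis. Payload 3.1 kg.
Tool frame: the origin (TCP) lies at the centre of the arm's flange, where the gripper is bolted on; the fingertips stand 173 mm ahead of it and the grasp point (between the pads) lies 155 mm ahead of it; z points along the fingers, y is the line along which they close (so a half turn about z gives the same grasp; the last joint's range is limited). The gripper opens to 85 mm and grips with 20 to 120 N. Pads are 22 mm wide; open, the fingers measure 114 mm over their backs; the gripper's body (76 mm by 85 mm) begins 54 mm behind the grasp point. The pads swing forward as they close: fully open they stand 13 mm farther back than shut.
Start: joints at [1.051, 0.383, 0.044, 1.598, -0.018, 1.161, -0.05], TCP at [0.266, -0.593, 0.405] pointing down, gripper open.
Joint ranges: [-2.61, 2.61], [-0.41, 2.15], [-1.48, 1.57], [0, 2.5], [-1.57, 4.71], [0.05, 1.97], [-2.85, 2.85]. Speed limits (rad/s): [2.79, 2.79, 3.14, 3.14, 3.14, 3.14, 3.14].

INTERFACE

Orientations are given as a unit quaternion [x, y, z, w].
In Python, from workcell import arm gives the robot as it stands.
- The arm moves only by the tool move_arm, never from a script. Its argument "moves" is a list of rows, each a list of 5 numbers: the shift along the world's x, y, z in units of 25 mm (1.0 is 25 mm), then the turn about the world's z in units of 10 degrees (1.0 is 10 degrees), then the closure in counts, from 0 (fully open) to 255 (shut). A call has 1 to 12 rows; each row shifts and turns the commanded pose from where the row before left it; what a row does not reach is not made up. A row lasts 1/8 s, in which the tool goes at most 62.5 mm and 10.7 degrees, less where a joint would pass 70% of its speed; a pose out of reach is approached as far as the arm can. A call is refused whole if a number of a shift passes 1 or a number of a turn 1, either way. A call with a gripper value outside its range is refused whole. The fingers move at their own pace and stop on an object; "force" is the grip in N (left out, the last holds). Time passes only in rows, so rows that do not move let the fingers close. It gives the time, the measured TCP pose, the force, the opening and the grip force at its end, in the units of the state.
- arm.observe(): the state, without advancing time (a new reading comes with each control period).
- arm.get_image(name): name is "side" or "top"; returns a dict with "color" (420x560x3 uint8, red, green, blue), "fx", "fy", "cx", "cy" (pixels), "view" (4x4, takes a point from world to camera coordinates). Camera axes: x right, y up, looking along -z (the intrinsics and any distortion apply to the point x, -y, -z); pixel columns grow to the right and rows downward; lengths in m; the calibration is good to about 2 mm. A picture is of the moment at which its call begins. There is no depth.
- arm.job_done(): hands the job in; it is judged then, once.
The state is a dict: "time": time; "joint_pos": joint angles; "qvel": joint speeds; "tau": joint torques, N m; "ee_pos": TCP position; "eef_rot": TCP orientation; "wrist_force": force on the tool from outside, world axes, zero at the start; "ft_torque": the same for the moment, N m; "gripper_width": opening from 0.0 (shut) to 1.0 (fully open); "grasp_force": force on a finger pad.
Only numpy, scipy, OpenCV 4.12 (cv2) and the standard library are available. Lean on these libraries where they do the work, as an engineer would, in place of code of your own. Each camera call takes 0.05 s, during which the arm holds its last target. There are 200 camera calls.

TASK

Push the white spot plate along the ledge, without picking it up, until about a third of its length (40 mm) sticks out past the end of the ledge beside the shallow tray, so that its edge can be taken from there. It must be left lying flat on the ledge with its long side straight and touching the fence at the back. Leave the tray, beaker, jar and amber bottle where they are.

Things in the scene. Friction and masses are not known exactly. Their poses are not given: they have to be found in the camera images.
- spot_plate: White porcelain spot plate: a flat loose slab 90 mm (its x) by 120 mm (its y, its length) by 9 mm thick, with twelve shallow round wells on top; 0.11 to 0.24 kg, slippery glaze (friction about 0.35). Origin: centre of its underside, z up. It starts flat on the ledge, up to 0.2 rad askew, clear of the fence, near the middle of the ledge, its length roughly along it.
- ledge: Raised ledge fixed to the bench: white block, dark flat top, 150 mm deep (x) by 260 mm long (y), top 60 mm high. Origin: centre of its underside, on the bench. x points away from the robot to the fence; both ends (y = +-130 mm) are open. The fence, an aluminium strip along the whole far side, has its front face at x = +60 mm, is 12 mm thick and stands 12 mm above the top.
- tray: Shallow white open tray, 160 x 130 mm, 30 mm high, loose on the bench, 220 to 235 mm from the middle of the ledge beyond one or other of its ends; that end is the one the plate must stick out from. Origin: centre of its underside. Leave it.
- beaker: Clear beaker 68 mm across, 80 mm high, standing on the bench beyond the ledge's other end, 220 to 235 mm from the middle of the ledge. Origin: centre of its underside. Leave it.
- jar: White jar with a green cap, 56 mm across, 75 mm high, on the bench behind the ledge. Origin: centre of its underside. Leave it.
- vial: Small amber bottle with a black cap, 40 mm across, 85 mm high, on the bench behind the ledge. Origin: centre of its underside. Leave it.
Mind the look-alikes: they are no part of the job. Several things have the shape of the spot_plate; the one meant has the colours described above.

How it is judged:
By the outcome, as a careful person would: the job done as asked, in the order asked, and still so for the second after the job is handed in, with the robot touching nothing.
It also fails if it takes over 64 s, if anything falls off the work surface, if the arm or the gripper's body presses on something with over 40 N, if the wrist force passes 120 N, or if a joint passes its speed limit or range.

## Working session

There is one attempt and no reset: what is moved stays moved. The work goes in short steps, Python scripts to look and compute and a tool call to move; the robot and the scene stay as the last step left them, time stands still between calls to the robot, and variables do not carry over. Pictures are saved under pics/ and viewed, at most 10 in all, crops included, and the job is handed in when it is done.

Besides the shell and the picture viewer there is one more tool, called after ">>>" as name(argument=value, ...) on one line, values as JSON. move_arm: Moves the arm, as the interface text tells. Its arguments: {"type":"object","properties":{"moves":{"type":"array"},"force":{"type":"number"}},"required":["moves"]}

```bash
mkdir -p pics
cat > h.py <<'E'
import numpy as np, cv2
from workcell import arm
def grab(n,f):
    d=arm.get_image(n); cv2.imwrite(f,cv2.cvtColor(d["color"],cv2.COLOR_RGB2BGR)); np.savez(f+'.npz',**{k:d[k] for k in d if not isinstance(d[k],str)}); return d
def ray(d,u,v,z):
    V=np.array(d["view"]);R=V[:3,:3];t=V[:3,3];c=-R.T@t
    r=R.T@np.array([(u-d["cx"])/d["fx"],-(v-d["cy"])/d["fy"],-1]); return c+r*(z-c[2])/r[2]
def proj(d,p):
    V=np.array(d["view"]);q=V[:3,:3]@np.array(p)+V[:3,3]; return d["cx"]+d["fx"]*q[0]/-q[2], d["cy"]+d["fy"]*-q[1]/-q[2]
E
python3 - <<'E'
from h import *
for n in("top","side"):
    d=grab(n,f"pics/{n}0.png"); print(d.keys(),d["fx"],d["cx"],d["cy"],np.round(d["view"],3).tolist())
print(arm.observe())
E
```

```text
dict_keys(['color', 'fx', 'fy', 'cx', 'cy', 'view']) 398.8163714956645 284.5899954685457 208.67245716151217 [[0.018, -1.0, -0.005, 0.037], [0.989, 0.017, 0.148, -0.545], [-0.148, -0.008, 0.989, -0.889], [0.0, 0.0, 0.0, 1.0]]
dict_keys(['color', 'fx', 'fy', 'cx', 'cy', 'view']) 397.42155669859807 279.28403338246557 199.87213475409942 [[-0.996, -0.092, -0.007, 0.542], [0.043, -0.527, 0.849, -0.059], [-0.081, 0.845, 0.528, -0.92], [0.0, 0.0, 0.0, 1.0]]
{'time': 0.1, 'joint_pos': array([ 1.05119748,  0.38376916,  0.04381371,  1.59947663, -0.01790336,
        1.16120783, -0.04988373]), 'qvel': array([ 8.57638265e-04, -2.58765228e-03, -2.17258878e-04, -4.15996993e-03,
       -7.88345692e-05, -9.63436283e-04,  8.61146693e-04]), 'tau': array([ 3.43467516e-03, -4.34728861e+01,  1.02985315e+00, -2.50453556e+01,
        1.09164292e-02,  5.48268625e-03,  2.84451460e-05]), 'ee_pos': array([ 0.2659521 , -0.59259559,  0.40337395]), 'eef_rot': array([ 9.77830235e-01,  2.09395577e-01, -3.16162757e-04, -1.19330854e-03]), 'wrist_force': array([ 0.43717938,  0.13214394, -0.88330968]), 'ft_torque': array([-0.00689129, -0.00580816,  0.05989453]), 'grasp_force': 0.0, 'gripper_width': 0.9938548849992304}
```

View pics/top0.png

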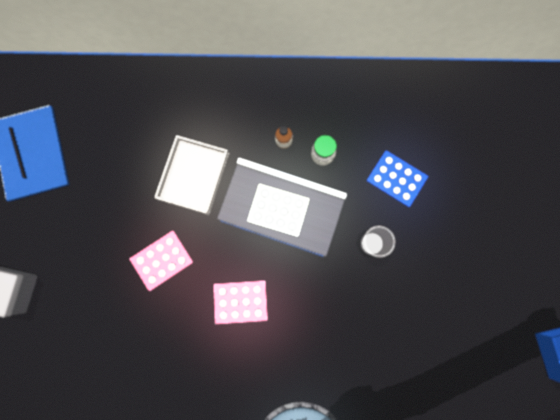

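View pics/side0.png

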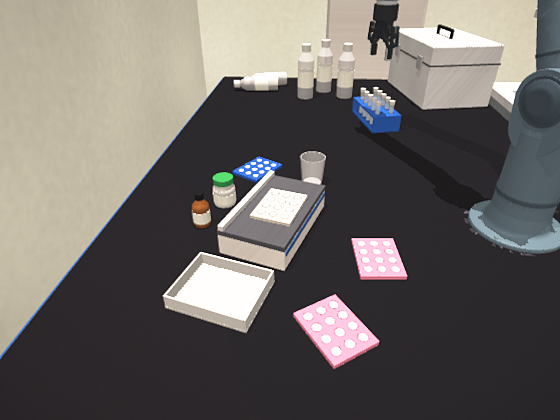

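The tray sits beyond the ledge's +y end (left in the top view, around (192,175)) and the beaker beyond the other end (378,241). The white plate is at (278,210), on a ledge yawed about -18° in the image. The blue and pink plates are look-alikes.

```bash
cat >> h.py <<'E'
def plate(d):
    g=cv2.cvtColor(d["color"],cv2.COLOR_RGB2HSV)
    m=((g[...,2]>150)&(g[...,1]<60)).astype(np.uint8)
    return m
E
python3 - <<'E'
from h import *
d=dict(np.load('pics/top0.png.npz'))
m=plate(d); n,l,s,c=cv2.connectedComponentsWithStats(m)
for i in range(1,n):
    if s[i,4]>150 and 130<c[i][0]<420 and c[i][1]>100:
        k=cv2.findContours((l==i).astype(np.uint8),0,2)[0][0]
        r=cv2.minAreaRect(k); b=cv2.boxPoints(r)
        z=.069 if abs(c[i][0]-278)<15 and c[i][1]>190 else (.072 if c[i][1]<200 and c[i][0]>240 else .03)
        P=np.array([ray(d,u,v,z)[:2] for u,v in b])
        print(s[i],r,z,P.round(4).tolist(),np.linalg.norm(np.diff(P,axis=0),axis=1).round(4),P.mean(0))
g=d["color"].max(2)
cv2.imwrite('pics/crop.png',cv2.resize(d["color"][140:275,140:405,::-1],None,fx=3,fy=3,interpolation=cv2.INTER_CUBIC))
E
```

```text
[ 155  135   74   79 3806] ((191.40054321289062, 173.80361938476562), (57.231544494628906, 69.33979034423828), 18.13808250427246) 0.03 [[0.5662, 0.3578], [0.7296, 0.316], [0.687, 0.1821], [0.5259, 0.2267]] [0.1686 0.1406 0.1672] [0.62716728 0.27065142]
[ 219  157  128   98 7430] ((281.95001220703125, 206.14999389648438), (115.73934936523438, 66.72406005859375), 18.43494987487793) 0.069 [[0.5125, 0.1989], [0.6602, 0.1565], [0.5786, -0.0959], [0.435, -0.0483]] [0.1536 0.2653 0.1513] [0.54656032 0.05281117]
[362 226  33  31 508] ((378.0, 241.0), (30.0, 32.0), 90.0) 0.03 [[0.5077, -0.1355], [0.509, -0.2102], [0.4392, -0.2086], [0.4379, -0.1347]] [0.0748 0.0698 0.0739] [ 0.47345436 -0.17225392]
[ 131  232   60   57 1765] ((160.70396423339844, 260.2617492675781), (35.8101692199707, 50.290462493896484), 57.2647705078125) 0.03 [[0.422, 0.4029], [0.4868, 0.3084], [0.4178, 0.2594], [0.3543, 0.3532]] [0.1145 0.0847 0.1133] [0.42024554 0.33098329]
[ 214  281   53   42 1930] ((239.68365478515625, 301.75445556640625), (38.71406173706055, 51.28614807128906), 86.18592071533203) 0.03 [[0.3677, 0.2079], [0.3775, 0.0907], [0.2916, 0.0827], [0.282, 0.1982]] [0.1176 0.0863 0.116 ] [0.32969624 0.14486654]
[277 410  44  10 290] ((298.5, 414.5), (9.0, 43.0), 90.0) 0.03 [[0.0992, 0.055], [0.1011, -0.0391], [0.0826, -0.0392], [0.0808, 0.0547]] [0.0942 0.0185 0.0939] [0.09090497 0.00784106]
```

View pics/crop.png

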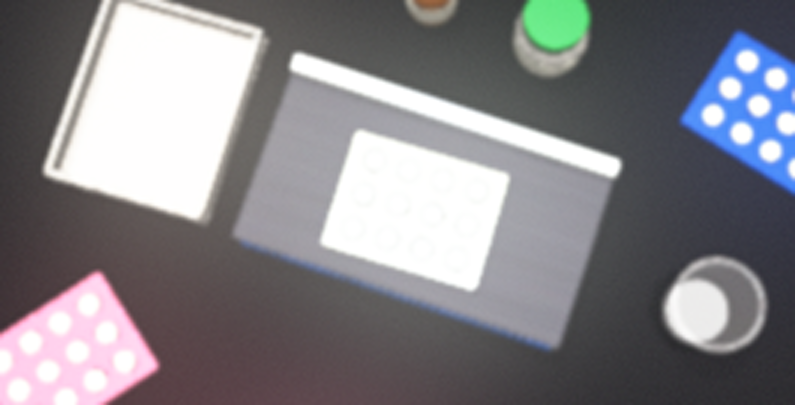

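The plate's corners are clear in the crop: (356,130), (508,176), (475,290), (321,243). It is nearly parallel to the fence. I'll segment the plate and fence with a higher threshold.

```bash
cat >> h.py <<'E'
def rects(d,T=205):
    out={}
    m=(d["color"].min(2)>T).astype(np.uint8); n,l,s,c=cv2.connectedComponentsWithStats(m)
    for i in range(1,n):
        if s[i,4]>150 and 130<c[i][0]<420 and 100<c[i][1]<275:
            k=cv2.findContours((l==i).astype(np.uint8),0,1)[0][0]
            r=cv2.minAreaRect(k); b=cv2.boxPoints(r); asp=max(r[1])/min(r[1])
            nm,z=('fence',.072) if asp>4 else (('tray',.03) if c[i][0]<230 else ('plate',.069) if c[i][0]<345 else ('beaker',.0))
            # grow half a pixel each side
            b=cv2.boxPoints((r[0],(r[1][0]+1,r[1][1]+1),r[2]))
            out[nm]=np.array([ray(d,u,v,z)[:2] for u,v in b])
    return out
E
python3 - <<'E'
from h import *
d=dict(np.load('pics/top0.png.npz'))
for T in(185,205,225):
  for k,P in rects(d,T).items():
    e=np.diff(np.vstack([P,P[:1]]),axis=0);L=np.linalg.norm(e,axis=1);a=e[L.argmax()];a=a*np.sign(a[1])
    print(T,k,P.round(4).tolist(),L.round(4),P.mean(0).round(4),'dir',np.degrees(np.arctan2(a[0],a[1])).round(2))
# ledge front corners from crop
for u,v in((234,236),(557,348),(290,60),(622,165)): print(ray(d,140+(u-1)/3,140+(v-1)/3,.06 if v>200 and u!=0 else .072)[:2].round(4))
E
```

```text
185 tray [[0.4218, 0.4054], [0.4897, 0.3076], [0.418, 0.2562], [0.3515, 0.3533]] [0.1191 0.0883 0.1177 0.0875] [0.4203 0.3306] dir -34.79
185 fence [[0.6427, 0.1614], [0.6599, 0.1564], [0.5783, -0.0959], [0.5616, -0.0904]] [0.0179 0.2652 0.0176 0.2645] [0.6106 0.0329] dir 17.91
185 plate [[0.5084, 0.1349], [0.6027, 0.1099], [0.5673, -0.0135], [0.4741, 0.0131]] [0.0976 0.1285 0.0969 0.1265] [0.5381 0.0611] dir 16.02
185 beaker [[0.4952, -0.1397], [0.496, -0.1879], [0.4433, -0.1869], [0.4425, -0.1392]] [0.0481 0.0527 0.0477 0.0527] [ 0.4693 -0.1634] dir -89.38
205 tray [[0.4209, 0.4028], [0.4872, 0.3082], [0.4191, 0.2589], [0.3542, 0.3529]] [0.1155 0.0841 0.1142 0.0833] [0.4203 0.3307] dir -35.04
205 fence [[0.6431, 0.1605], [0.6589, 0.1559], [0.5778, -0.095], [0.5625, -0.0899]] [0.0164 0.2637 0.0162 0.2631] [0.6106 0.0329] dir 17.91
205 plate [[0.509, 0.1343], [0.6022, 0.1094], [0.5667, -0.0127], [0.4747, 0.0138]] [0.0964 0.1271 0.0958 0.1252] [0.5382 0.0612] dir 16.18
205 beaker [[0.4928, -0.1397], [0.4936, -0.1878], [0.4457, -0.1869], [0.4449, -0.1392]] [0.0481 0.0479 0.0478 0.0479] [ 0.4692 -0.1634] dir -1.0
225 tray [[0.5675, 0.3563], [0.7271, 0.3161], [0.6867, 0.1873], [0.5291, 0.2303]] [0.1646 0.135  0.1633 0.1317] [0.6276 0.2725] dir -75.88
225 fence [[0.6436, 0.1596], [0.6587, 0.1552], [0.578, -0.0943], [0.5634, -0.0895]] [0.0157 0.2623 0.0154 0.2617] [0.6109 0.0327] dir 17.91
225 plate [[0.5091, 0.1331], [0.6004, 0.109], [0.5658, -0.0115], [0.4756, 0.0142]] [0.0945 0.1254 0.0938 0.1235] [0.5377 0.0612] dir 16.02
225 beaker [[0.471, -0.1306], [0.5033, -0.1627], [0.4697, -0.1963], [0.4377, -0.1641]] [0.0456 0.0475 0.0454 0.0473] [ 0.4704 -0.1634] dir 45.06
[0.5163 0.1979]
[ 0.4362 -0.047 ]
[0.6511 0.1588]
[ 0.5737 -0.0945]
```

Ledge frame:
- Centre is (0.5477, 0.0525). Along-axis is (0.307, 0.952) and away-axis is (0.952, -0.307).
- The front-corner prediction matches the image to 2 mm.

Plate in that frame:
- It is at x = -12 mm, y = +5 mm, skewed about 1.8°.
- It needs +27 mm towards the fence and +105 mm along the ledge.

Moving now, with the fingers shut.

>>> move_arm(moves=[[0.3,1,0,0.8,255],[0.3,1,0,0.8,255],[0.3,1,0,0.8,255],[0.3,1,0,0.8,255],[0.3,1,0,0.8,255],[0.3,1,0,0.8,255],[0.3,1,0,0,255],[0.3,1,0,0,255],[0.3,1,0,0,255],[0.3,1,0,0,255],[0.3,1,0,0,255],[0.3,1,0,0,255]])

```text
time: 1.6
ee_pos: [0.356, -0.292, 0.4042]
eef_rot: [0.808, 0.589, -0.0, -0.0]
wrist_force: [-0.5, -0.4, 0.2]
gripper_width: -0.0
grasp_force: 0.0
```

>>> move_arm(moves=[[0.3,1,0,0,255],[0.3,1,0,0,255],[0.3,1,0,0,255],[0.3,1,0,0,255],[0.3,1,0,0,255],[0.3,1,0,0,255],[0.3,1,0,0,255],[0.3,1,0,0,255],[0.3,1,0,0,255],[0.3,1,0,0,255],[0.3,1,0,0,255],[0.3,1,0,0,255]])

```text
time: 3.1
ee_pos: [0.446, 0.0077, 0.4043]
eef_rot: [0.808, 0.589, -0.0, -0.0]
wrist_force: [-0.0, 0.7, -0.2]
gripper_width: 0.0
grasp_force: 0.0
```

```bash
cat >> h.py <<'E'
C=np.array([.5477,.0525]);Y=np.array([.3074,.9516]);X=np.array([.9516,-.3074])
def st():
    o=arm.observe();p=o["ee_pos"];q=o["eef_rot"];v=p[:2]-C
    print('t',round(float(o["time"]),2),'p',p.round(4),'ledge x,y mm',(v@X*1000).round(1),(v@Y*1000).round(1),'yaw',np.degrees(2*np.arctan2(q[1],q[0])).round(2),'tilt',q[2:].round(4),'F',o["wrist_force"].round(2),'w',round(float(o["gripper_width"]),3))
E
python3 -c "from h import *;st()"
```

```text
t 3.1 p [0.446  0.0077 0.4043] ledge x,y mm -83.1 -73.9 yaw 72.17 tilt [-0.0004 -0.0002] F [-0.03  0.66 -0.24] w 0.0
```

>>> move_arm(moves=[[0.175,0.775,0,0,255],[0.175,0.775,0,0,255],[0.175,0.775,0,0,255],[0.175,0.775,0,0,255],[0,0,-1,0,255],[0,0,-1,0,255],[0,0,-1,0,255],[0,0,-1,0,255],[0,0,-1,0,255],[0,0,-1,0,255],[0,0,-0.5,0,255],[0,0,0,0,255]])

```text
time: 4.6
ee_pos: [0.4631, 0.0843, 0.2414]
eef_rot: [0.808, 0.589, -0.001, -0.001]
wrist_force: [0.1, -0.2, -0.3]
gripper_width: 0.003
grasp_force: 0.0
```

Run:
```python
from h import *
st(); d=grab("side","pics/s1.png"); p=arm.observe()["ee_pos"]
print(proj(d,[p[0],p[1],p[2]-.173]))
cv2.imwrite('pics/s1c.png',cv2.resize(d["color"][120:280,190:370,::-1],None,fx=3.6,fy=3.6,interpolation=cv2.INTER_CUBIC))
```

```text
t 4.6 p [0.4631 0.0843 0.2414] ledge x,y mm -90.3 4.3 yaw 72.18 tilt [-0.001  -0.0007] F [ 0.1  -0.15 -0.33] w 0.003
(np.float64(312.97362441816597), np.float64(211.6880664832996))
```

View pics/s1c.png

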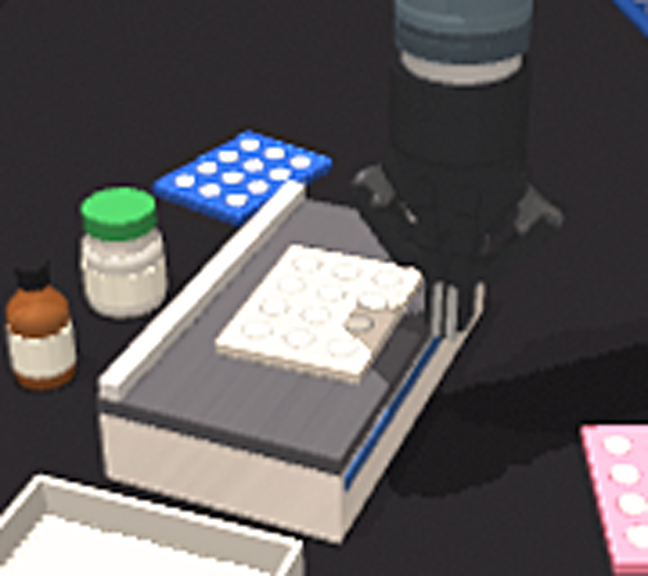

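The shut fingertips stand just in front of the plate's front edge, beside the ledge's front rim, so the view agrees with the plan. Next I lower them to plate height and push towards the fence.

>>> move_arm(moves=[[0,0,-0.18,0,255],[0,0,0,0,255],[0.19,-0.06,0,0,255],[0.19,-0.06,0,0,255],[0.19,-0.06,0,0,255],[0.19,-0.06,0,0,255],[0.19,-0.06,0,0,255],[0.19,-0.06,0,0,255],[0.19,-0.06,0,0,255],[0,0,0,0,255]])

```text
time: 5.9
ee_pos: [0.4973, 0.0738, 0.2377]
eef_rot: [0.808, 0.589, 0.0, 0.0]
wrist_force: [0.0, 0.5, 0.3]
gripper_width: 0.003
grasp_force: 0.0
```

```bash
cat >> h.py <<'E'
def look(f):
    st(); d=grab("top",f)
    for k,P in rects(d,205).items():
        e=np.diff(np.vstack([P,P[:1]]),axis=0);L=np.linalg.norm(e,axis=1);a=e[L.argmax()];a=a*np.sign(a[1]);v=P-C
        print(k,L.round(3),'ledge corners',(np.c_[v@X,v@Y]*1000).round(1).tolist(),'dir',np.degrees(np.arctan2(a[0],a[1])).round(2))
    return d
E
python3 - <<'E'
from h import *
d=look('pics/t1.png')
cv2.imwrite('pics/t1c.png',cv2.resize(d["color"][140:275,140:405,::-1],None,fx=3,fy=3,interpolation=cv2.INTER_CUBIC))
E
```

```text
t 5.9 p [0.4973 0.0738 0.2377] ledge x,y mm -54.5 4.8 yaw 72.15 tilt [0.0002 0.0001] F [0.05 0.51 0.33] w 0.003
tray [0.121 0.09  0.119 0.089] ledge corners [[-228.5, 298.9], [-132.3, 225.7], [-186.0, 153.1], [-280.4, 226.2]] dir -34.8
fence [0.019 0.169 0.018 0.168] ledge corners [[56.2, 36.7], [74.8, 37.1], [74.7, -131.8], [56.4, -131.7]] dir 17.91
plate [0.054 0.045 0.054 0.044] ledge corners [[-8.6, -15.0], [45.3, -14.4], [45.4, -59.1], [-8.4, -59.3]] dir -72.71
beaker [0.051 0.072 0.05  0.072] ledge corners [[25.3, -194.0], [41.7, -242.0], [-27.2, -262.8], [-43.5, -215.4]] dir -89.38
```

View pics/t1c.png

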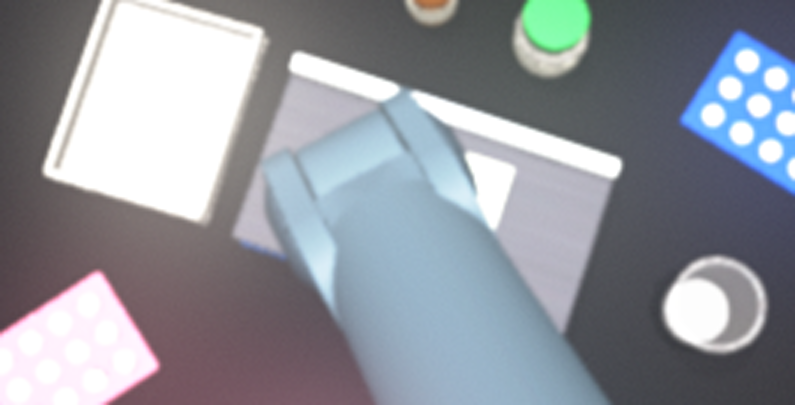

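The plate is being pushed: its visible end, at crop (490,190), has moved about 11 mm towards the fence and is still parallel. I'll continue until the force rises.

>>> move_arm(moves=[[0.19,-0.06,0,0,255],[0.19,-0.06,0,0,255],[0.08,-0.025,0,0,255],[0.08,-0.025,0,0,255],[0,0,0,0,255]])

```text
time: 6.58
ee_pos: [0.5106, 0.0696, 0.2377]
eef_rot: [0.808, 0.589, 0.0, 0.0]
wrist_force: [0.6, 0.4, 0.0]
gripper_width: -0.001
grasp_force: 0.0
```

>>> move_arm(moves=[[0.04,-0.012,0,0,255],[0.04,-0.012,0,0,255],[0,0,0,0,255]])

```text
time: 6.95
ee_pos: [0.5125, 0.0691, 0.2377]
eef_rot: [0.808, 0.589, 0.0, 0.0]
wrist_force: [0.1, -0.3, -0.5]
gripper_width: -0.002
grasp_force: 0.2
```

```bash
python3 -c "
from h import *
look('pics/t2.png')"
```

```text
t 6.95 p [0.5125 0.0691 0.2377] ledge x,y mm -38.6 5.0 yaw 72.17 tilt [0.0001 0.    ] F [ 0.06 -0.27 -0.49] w -0.002
tray [0.122 0.091 0.12  0.09 ] ledge corners [[-228.7, 299.0], [-131.6, 225.6], [-185.5, 152.3], [-280.8, 225.6]] dir -34.96
plate [0.059 0.124 0.058 0.123] ledge corners [[17.5, -9.0], [76.2, -8.3], [76.2, -132.1], [17.8, -131.7]] dir 17.92
beaker [0.076 0.077 0.075 0.076] ledge corners [[-30.0, -199.8], [44.6, -211.5], [33.6, -287.5], [-40.5, -275.1]] dir 26.13
```

The plate now merges with the fence in the mask. I'll keep nudging until the force shows contact.

>>> move_arm(moves=[[0.04,-0.012,0,0,255],[0.04,-0.012,0,0,255],[0,0,0,0,255]])

```text
time: 7.38
ee_pos: [0.5146, 0.0684, 0.2377]
eef_rot: [0.808, 0.589, 0.0, 0.0]
wrist_force: [-0.2, 0.7, -0.4]
gripper_width: 0.001
grasp_force: 0.1
```

>>> move_arm(moves=[[0.04,-0.012,0,0,255],[0,0,0,0,255]])

```text
time: 7.62
ee_pos: [0.5155, 0.0682, 0.2377]
eef_rot: [0.808, 0.589, 0.0, 0.0]
wrist_force: [-0.5, -0.4, -0.3]
gripper_width: 0.002
grasp_force: 0.2
```

>>> move_arm(moves=[[0.04,-0.012,0,0,255],[0.04,-0.012,0,0,255],[0,0,0,0,255]])

```text
time: 8.0
ee_pos: [0.5166, 0.068, 0.2374]
eef_rot: [0.808, 0.589, -0.001, -0.001]
wrist_force: [-4.6, 2.3, 2.2]
gripper_width: 0.003
grasp_force: 2.1
```

>>> move_arm(moves=[[0.04,-0.012,0,0,255],[0.04,-0.012,0,0,255],[0,0,0,0,255]])

```text
time: 8.38
ee_pos: [0.5173, 0.068, 0.237]
eef_rot: [0.808, 0.589, -0.003, -0.002]
wrist_force: [-7.2, 1.5, 3.9]
gripper_width: 0.002
grasp_force: 3.7
```

Firm contact: 8 N with the plate squeezed against the fence. Now I back off, lift and go round to the beaker-side end.

>>> move_arm(moves=[[-0.23,0.074,0,0,255],[-0.23,0.074,0,0,255],[0,0,0.8,0,255],[0,0,0.8,0,255],[0.246,-0.812,0,0,255],[0.246,-0.812,0,0,255],[0.246,-0.812,0,0,255],[0.246,-0.812,0,0,255],[0.246,-0.812,0,0,255],[0,0,0,0,255]])

```text
time: 9.62
ee_pos: [0.5398, -0.0332, 0.2794]
eef_rot: [0.81, 0.587, 0.001, 0.001]
wrist_force: [-0.0, -0.1, -0.2]
gripper_width: -0.0
grasp_force: 0.0
```

Run:
```python
from h import *
d=look('pics/t3.png')
s=grab('side','pics/s3.png')
a=cv2.resize(d["color"][140:275,170:370],None,fx=2,fy=2,interpolation=cv2.INTER_CUBIC)
b=cv2.resize(s["color"][140:275,190:370],None,fx=2,fy=2,interpolation=cv2.INTER_CUBIC)
cv2.imwrite('pics/c3.png',np.hstack([a,b])[...,::-1])
```

```text
t 9.62 p [ 0.5398 -0.0332  0.2794] ledge x,y mm 18.8 -83.9 yaw 71.9 tilt [0.001  0.0015] F [-0.01 -0.15 -0.2 ] w -0.0
tray [0.119 0.088 0.118 0.087] ledge corners [[-229.4, 297.1], [-133.8, 226.0], [-185.1, 154.9], [-279.1, 225.8]] dir -35.49
plate [0.109 0.189 0.108 0.186] ledge corners [[-33.8, 130.4], [75.5, 134.0], [75.4, -55.4], [-32.7, -55.9]] dir 17.91
```

View pics/c3.png

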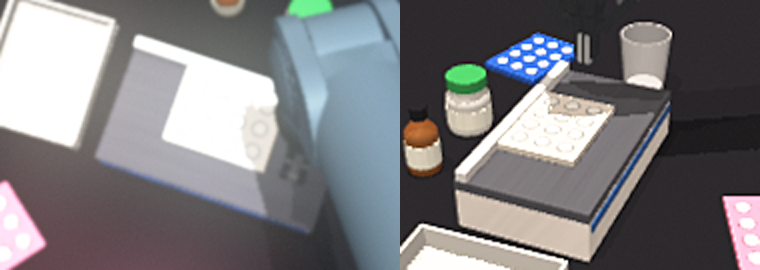

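The plate lies flush along the fence, with its beaker-side end at y ≈ -55 mm. The finger is behind that end at y = -84 mm. I lower it and push along the ledge.

>>> move_arm(moves=[[-0.145,0.047,0,0,255],[0,0,-0.85,0,255],[0,0,-0.85,0,255],[0,0,0,0,255],[0.1,0.3,0,0,255],[0.1,0.3,0,0,255],[0.1,0.3,0,0,255],[0,0,0,0,255]])

```text
time: 10.72
ee_pos: [0.5428, -0.0058, 0.2354]
eef_rot: [0.808, 0.59, 0.001, -0.0]
wrist_force: [-0.3, -0.1, 0.5]
gripper_width: 0.003
grasp_force: 0.0
```

```bash
python3 -c "
from h import *
st()"
```

```text
t 10.72 p [ 0.5428 -0.0058  0.2354] ledge x,y mm 13.2 -57.0 yaw 72.27 tilt [ 0.0005 -0.0001] F [-0.29 -0.12  0.51] w 0.003
```

>>> move_arm(moves=[[0,0,0.05,0,255],[0.097,0.3,0,0,255],[0.097,0.3,0,0,255],[0.097,0.3,0,0,255],[0.097,0.3,0,0,255],[0.097,0.3,0,0,255],[0.097,0.3,0,0,255],[0.097,0.3,0,0,255],[0.097,0.3,0,0,255],[0.06,0.19,0,0,255],[0,0,0,0,255]])

```text
time: 12.1
ee_pos: [0.5636, 0.0584, 0.2365]
eef_rot: [0.808, 0.589, 0.0, -0.0]
wrist_force: [0.2, 0.3, 0.2]
gripper_width: 0.001
grasp_force: 0.0
```

Run:
```python
from h import *
d=look('pics/t4.png')
s=grab('side','pics/s4.png')
a=cv2.resize(d["color"][140:275,170:370],None,fx=2,fy=2,interpolation=cv2.INTER_CUBIC)
b=cv2.resize(s["color"][140:275,190:370],None,fx=2,fy=2,interpolation=cv2.INTER_CUBIC)
cv2.imwrite('pics/c4.png',np.hstack([a,b])[...,::-1])
```

```text
t 12.1 p [0.5636 0.0584 0.2365] ledge x,y mm 13.3 10.5 yaw 72.22 tilt [ 0.0004 -0.0002] F [0.22 0.34 0.23] w 0.001
tray [0.12  0.088 0.119 0.087] ledge corners [[-229.1, 297.7], [-133.2, 225.6], [-185.4, 154.2], [-279.6, 226.3]] dir -35.12
plate [0.108 0.116 0.107 0.114] ledge corners [[-33.9, 143.4], [74.0, 147.2], [74.0, 31.4], [-33.2, 29.5]] dir 17.91
beaker [0.032 0.052 0.032 0.052] ledge corners [[3.9, -204.7], [30.1, -222.8], [-0.2, -265.2], [-26.1, -247.0]] dir 53.5
```

View pics/c4.png

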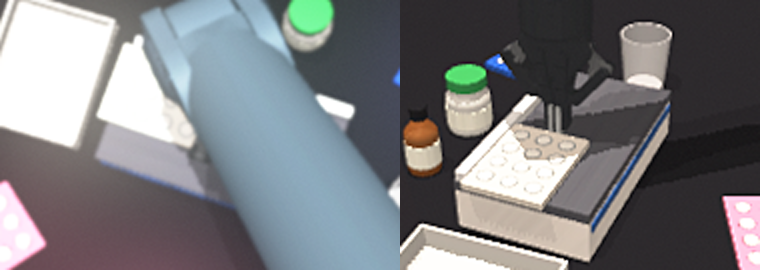

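The plate is sliding straight along the fence, with its leading edge at about y = 142 mm. It needs about 28 mm more.

>>> move_arm(moves=[[0.086,0.266,0,0,255],[0.086,0.266,0,0,255],[0.086,0.266,0,0,255],[0.037,0.114,0,0,255],[0,0,0,0,255]])

```text
time: 12.82
ee_pos: [0.5709, 0.0811, 0.2365]
eef_rot: [0.808, 0.589, 0.0, -0.0]
wrist_force: [0.4, -0.0, -0.5]
gripper_width: -0.0
grasp_force: 0.0
```

```bash
cat >> h.py <<'E'
def lead(d):
    # leading-edge crossing along Y on several x lines at z=.069 (half-level)
    g=d["color"].min(2).astype(np.float32)
    for x in (-25,-15,-5,5,15,25,35):
        ys=np.arange(135,190,.5);uv=np.array([proj(d,[*(C+X*x/1e3+Y*y/1e3),.069]) for y in ys],np.float32)
        p=cv2.remap(g,uv[:,0].reshape(-1,1),uv[:,1].reshape(-1,1),1).ravel()
        i=np.where(p>150)[0]; print(x,ys[i.max()] if len(i) else None,p[::12].astype(int))
E
python3 -c "
from h import *
d=look('pics/t5.png');lead(d)"
```

```text
t 12.82 p [0.5709 0.0811 0.2365] ledge x,y mm 13.3 34.4 yaw 72.22 tilt [ 0.0003 -0.0001] F [ 0.39 -0.01 -0.51] w -0.0
tray [0.12  0.088 0.119 0.087] ledge corners [[-229.1, 297.7], [-133.2, 225.6], [-185.4, 154.2], [-279.6, 226.3]] dir -35.12
fence [0.018 0.078 0.018 0.078] ledge corners [[57.0, -53.9], [74.8, -53.8], [74.7, -131.8], [57.1, -131.7]] dir 17.91
beaker [0.05  0.051 0.05  0.051] ledge corners [[-19.4, -196.7], [26.9, -215.9], [7.1, -263.3], [-38.8, -243.9]] dir 40.53
-25 189.5 [255 255 255 255 255 255 255 255 255 255]
-15 189.5 [254 254 255 255 255 255 255 255 255 255]
-5 189.5 [255 254 255 255 255 255 255 255 255 255]
5 189.5 [255 255 255 255 255 255 255 255 255 255]
15 189.5 [255 255 255 255 255 255 255 255 255 255]
25 189.5 [255 255 255 255 255 255 255 255 255 255]
35 189.5 [230 254 254 255 255 255 255 255 255 255]
```

>>> move_arm(moves=[[0.037,0.114,0,0,255],[0,0,0,0,255],[-0.12,-0.38,0,0,255],[-0.12,-0.38,0,0,255],[0,0,1,0,255],[-0.3,-0.95,1,0,255],[-0.3,-0.95,0,0,255],[-0.3,-0.95,0,0,255],[-0.3,-0.95,0,0,255],[-0.3,-0.95,0,0,255],[-0.3,-0.95,0,0,255],[0,0,0,0,255]])

```text
time: 14.38
ee_pos: [0.5197, -0.0815, 0.2861]
eef_rot: [0.81, 0.587, -0.001, 0.0]
wrist_force: [0.2, -0.1, 0.1]
gripper_width: 0.001
grasp_force: 0.0
```

```bash
cat >> h.py <<'E'
def prof(d):
    g=d["color"].min(2).astype(np.float32)
    def s(pts,z):
        uv=np.array([proj(d,[*(C+X*x/1e3+Y*y/1e3),z]) for x,y in pts],np.float32)
        return cv2.remap(g,uv[:,0].reshape(-1,1),uv[:,1].reshape(-1,1),1).ravel()
    ys=np.arange(20,80,.5); xs=np.arange(-60,0,.5)
    for x in range(-20,45,10):
        p=s([(x,y) for y in ys],.069); i=np.where(p>175)[0]; print('trail x',x,ys[i.min()] if len(i) else None)
    for y in range(55,170,10):
        p=s([(x,y) for x in xs],.069); i=np.where(p>175)[0]; print('front y',y,xs[i.min()] if len(i) else None)
E
python3 - <<'E'
from h import *
d=look('pics/t6.png');prof(d)
s=grab('side','pics/s6.png')
a=cv2.resize(d["color"][140:275,170:300],None,fx=3,fy=3,interpolation=cv2.INTER_CUBIC)
b=cv2.resize(s["color"][140:275,190:320],None,fx=3,fy=3,interpolation=cv2.INTER_CUBIC)
cv2.imwrite('pics/c6.png',np.hstack([a,b])[...,::-1])
E
```

```text
t 14.38 p [ 0.5197 -0.0815  0.2861] ledge x,y mm 14.5 -136.1 yaw 71.83 tilt [-0.001   0.0003] F [ 0.18 -0.05  0.12] w 0.001
tray [0.117 0.086 0.115 0.085] ledge corners [[-227.7, 295.8], [-135.0, 225.2], [-186.1, 156.0], [-277.2, 226.5]] dir -34.79
trail x -20 44.0
trail x -10 44.5
trail x 0 44.0
trail x 10 44.5
trail x 20 44.0
trail x 30 44.0
trail x 40 43.5
front y 55 -34.0
front y 65 -34.5
front y 75 -34.0
front y 85 -34.5
front y 95 -34.0
front y 105 -34.0
front y 115 -34.0
front y 125 -34.0
front y 135 -32.5
front y 145 -32.0
front y 155 -60.0
front y 165 -60.0
```

View pics/c6.png

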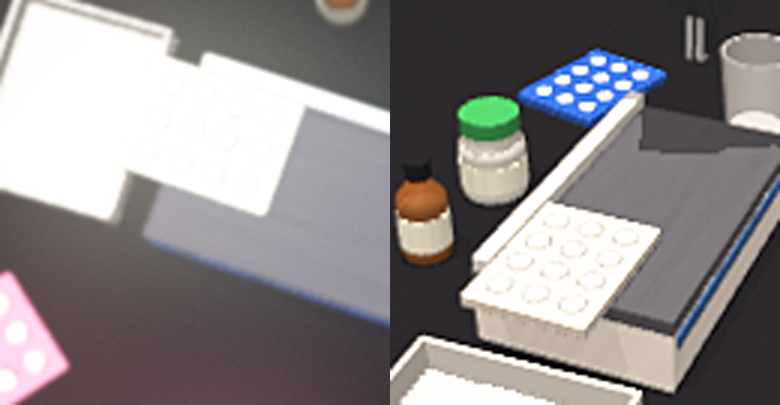

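The top view is only merged with the tray by parallax. The side view shows the plate flat, flush with the fence and sticking out past the end. Allowing for about 2.5 mm of bloom, the trailing edge is at y ≈ 47, so the overhang is about 37 mm. I'll push 2.5 mm more, then do a final squeeze against the fence.

>>> move_arm(moves=[[0.32,0.99,0,0,255],[0.32,0.99,0,0,255],[0.32,0.99,0,0,255],[0.32,0.99,0,0,255],[0.32,0.99,0,0,255],[0.32,0.99,0,0,255],[0,0,-1,0,255],[0,0,-0.97,0,255],[0,0,0,0,255]])

```text
time: 15.6
ee_pos: [0.5678, 0.072, 0.2357]
eef_rot: [0.807, 0.59, -0.001, -0.001]
wrist_force: [0.6, 0.0, 0.6]
gripper_width: 0.002
grasp_force: 0.0
```

```bash
python3 -c "
from h import *
st()"
```

```text
t 15.6 p [0.5678 0.072  0.2357] ledge x,y mm 13.1 24.7 yaw 72.32 tilt [-0.001  -0.0014] F [0.56 0.03 0.65] w 0.002
```

Forward 15.3 mm to y = 40. After that: back off, lift, go to the front of the plate at y ≈ 95 and lower there.

>>> move_arm(moves=[[0.062,0.19,0.02,0,255],[0.062,0.19,0,0,255],[0.045,0.14,0,0,255],[0.02,0.06,0,0,255],[0,0,0,0,255]])

```text
time: 16.23
ee_pos: [0.5735, 0.0849, 0.2378]
eef_rot: [0.808, 0.589, 0.0, 0.0]
wrist_force: [0.6, -0.1, 0.7]
gripper_width: 0.002
grasp_force: 0.0
```

```bash
python3 -c "
from h import *
st()"
```

```text
t 16.23 p [0.5735 0.0849 0.2378] ledge x,y mm 14.6 38.7 yaw 72.16 tilt [0.0002 0.    ] F [ 0.59 -0.07  0.71] w 0.002
```

>>> move_arm(moves=[[0.016,0.05,0,0,255],[0,0,0,0,255],[-0.15,-0.46,0,0,255],[0,0,0.8,0,255],[0,0,0.8,0,255],[-0.52,0.87,0,0,255],[-0.52,0.87,0,0,255],[-0.52,0.87,0,0,255],[-0.52,0.87,0,0,255],[0,0,-0.8,0,255],[0,0,-0.8,0,255],[0,0,0,0,255]])

```text
time: 17.73
ee_pos: [0.5175, 0.1594, 0.2349]
eef_rot: [0.809, 0.588, -0.003, -0.001]
wrist_force: [0.1, -0.1, -0.8]
gripper_width: 0.001
grasp_force: 0.0
```

```bash
python3 -c "
from h import *
st()"
```

```text
t 17.73 p [0.5175 0.1594 0.2349] ledge x,y mm -61.6 92.4 yaw 72.04 tilt [-0.0028 -0.0006] F [ 0.09 -0.11 -0.76] w 0.001
```

>>> move_arm(moves=[[0,0,0.08,0,255],[0.19,-0.061,0,0,255],[0.19,-0.061,0,0,255],[0.19,-0.061,0,0,255],[0.19,-0.061,0,0,255],[0.08,-0.026,0,0,255],[0.08,-0.026,0,0,255],[0,0,0,0,255]])

```text
time: 18.73
ee_pos: [0.5411, 0.1541, 0.2396]
eef_rot: [0.808, 0.589, -0.0, -0.0]
wrist_force: [0.1, -0.3, -0.1]
gripper_width: 0.001
grasp_force: 0.0
```

>>> move_arm(moves=[[0.04,-0.013,0,0,255],[0.04,-0.013,0,0,255],[0,0,0,0,255]])

```text
time: 19.1
ee_pos: [0.543, 0.1535, 0.2396]
eef_rot: [0.808, 0.589, -0.0, -0.0]
wrist_force: [-0.9, -0.2, -0.6]
gripper_width: -0.001
grasp_force: 0.1
```

```bash
python3 -c "
from h import *
st()"
```

```text
t 19.1 p [0.543  0.1535 0.2396] ledge x,y mm -35.5 94.7 yaw 72.17 tilt [-0.0001 -0.0001] F [-0.92 -0.15 -0.59] w -0.001
```

>>> move_arm(moves=[[-0.15,0.048,0,0,255],[0,0,-0.1,0,255],[0.15,-0.048,0,0,255],[0.04,-0.013,0,0,255],[0.04,-0.013,0,0,255],[0.03,-0.01,0,0,255],[0,0,0,0,255]])

```text
time: 19.98
ee_pos: [0.5442, 0.1532, 0.2367]
eef_rot: [0.808, 0.589, -0.002, -0.001]
wrist_force: [-5.5, 1.1, 2.8]
gripper_width: 0.003
grasp_force: 2.7
```

>>> move_arm(moves=[[0.03,-0.01,0,0,255],[0,0,0,0,255]])

```text
time: 20.23
ee_pos: [0.5445, 0.1532, 0.2366]
eef_rot: [0.808, 0.589, -0.002, -0.001]
wrist_force: [-6.8, 1.2, 4.4]
gripper_width: -0.0
grasp_force: 3.3
```

The plate is squeezed against the fence again at about 7 N. Now I back off, lift clear and check.

>>> move_arm(moves=[[-0.23,0.074,0,0,255],[-0.3,0.1,0,0,255],[0,0,1,0,255],[0,0,1,0,255],[0,-1,1,0,255],[0,-1,1,0,255],[0,-1,0,0,255],[0,-1,0,0,255],[0,-1,0,0,255],[0,-1,0,0,255],[0,-1,0,0,255],[0,-1,0,0,255]])

```text
time: 21.72
ee_pos: [0.5335, -0.0442, 0.3375]
eef_rot: [0.808, 0.589, 0.001, 0.001]
wrist_force: [0.4, -0.5, -0.1]
gripper_width: 0.003
grasp_force: 0.0
```

>>> move_arm(moves=[[0,-1,0,0,255],[0,-1,0,0,255],[0,-1,0,0,255],[0,-1,0,0,255],[0,0,0,0,255]])

```text
time: 22.35
ee_pos: [0.5331, -0.1461, 0.3373]
eef_rot: [0.81, 0.587, -0.0, 0.001]
wrist_force: [0.4, 0.8, 0.9]
gripper_width: 0.002
grasp_force: 0.0
```

Run:
```python
from h import *
d=look('pics/t7.png');prof(d)
s=grab('side','pics/s7.png')
a=cv2.resize(d["color"][140:275,170:300],None,fx=3,fy=3,interpolation=cv2.INTER_CUBIC)
b=cv2.resize(s["color"][140:275,190:320],None,fx=3,fy=3,interpolation=cv2.INTER_CUBIC)
cv2.imwrite('pics/c7.png',np.hstack([a,b])[...,::-1])
for x,y in((60,170),(-30,170),(-30,50)): print(x,y,(np.array(proj(s,[*(C+X*x/1e3+Y*y/1e3),.069]))-[190,140])*3+[390,0])
```

```text
t 22.35 p [ 0.5331 -0.1461  0.3373] ledge x,y mm 47.2 -193.4 yaw 71.88 tilt [-0.0001  0.0009] F [0.36 0.8  0.86] w 0.002
tray [0.116 0.085 0.115 0.084] ledge corners [[-228.0, 294.7], [-135.5, 224.7], [-185.5, 156.5], [-276.5, 226.4]] dir -35.0
beaker [0.048 0.048 0.048 0.048] ledge corners [[6.8, -199.8], [22.4, -245.3], [-23.5, -259.2], [-38.9, -214.0]] dir -1.0
trail x -20 47.0
trail x -10 47.0
trail x 0 47.0
trail x 10 47.0
trail x 20 47.0
trail x 30 47.0
trail x 40 47.5
front y 55 -33.0
front y 65 -33.5
front y 75 -33.5
front y 85 -33.0
front y 95 -33.5
front y 105 -33.0
front y 115 -33.0
front y 125 -33.0
front y 135 -31.5
front y 145 -31.5
front y 155 -60.0
front y 165 -60.0
60 170 [455.92115379 296.76460655]
-30 170 [580.71979203 330.86314922]
-30 50 [656.75443761 230.28056507]
```

View pics/c7.png

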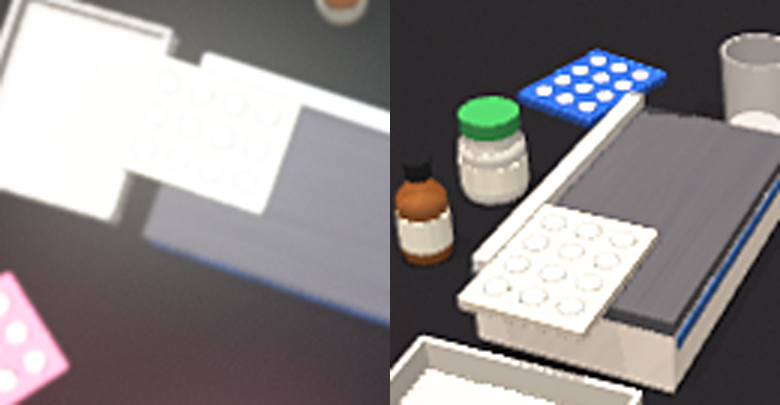

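The side view has the plate corners at (458,300), (581,331) and (656,231). The predictions for a 40 mm overhang are (456,297), (581,331) and (657,230). The plate lies straight, flat and flush, so I'm handing in.

```bash
python3 -c "
from workcell import arm
print(arm.job_done())"
```

```text
the job is handed in; nothing more can be done
None
```

The job is handed in: the white spot plate lies flat and straight against the fence with about 40 mm sticking out past the tray-side end of the ledge, and the arm never touched the tray, beaker, jar or amber bottle (about 22 s used).

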